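Switch the specimen X-ray cabinet on with its key

TASK

Make the X-ray cabinet ready: take the X-ray key (rectangular bow, flat blade) from the bench, push its blade fully home into the key switch on the sloping console, and turn it a quarter turn clockwise from OFF to ON. Leave the key in the switch, and do not disturb the cupboard key, the jar or the arm bone.

Things in the scene. Friction and masses are not known exactly. Their poses are not given: they have to be found in the camera images.
- key_bow (a point): Centre of the bow (handle) of the loose X-ray key, 107 mm long, about 70 g, lying flat on the bench. Bow: black rectangular block 46 mm long (x), 44 mm wide (y), 16 mm thick (z), with a small hole near its rear end; this point is in its middle, 8 mm above the bench. x points along the key to the blade's tip; from 23 mm ahead of this point a 12 mm round steel neck.
- key_shoulder (a point): On the X-ray key's axis, in the front face of its steel shoulder (5 mm thick, 30 mm wide, 15.6 mm high), 50 mm ahead (x) of the bow's centre. From here runs the flat steel blade: 34 mm long, 16 mm wide (y), 6 mm thick (z), its last 6 mm tapering to 10 x 4 mm. It fits either way up. When the shoulder rests on the plug's face the key is fully home (the bow's centre 50 mm out).
- keyway (a point): Centre of the keyway's mouth, in the brass plug's face, 10 mm out from the sloping panel, in a steel bezel 45 mm across. z points squarely out of the panel (up and back to the robot, 30 degrees off vertical), y left along it, x up the slope; fixed axes. The key goes in along -z. Slot 18.4 x 8.2 mm, 40 mm deep, mouth flared 3 mm all round; its long side lies along y in OFF, along x in ON.
- console: X-ray control console, fixed, white with grey ends, 220 mm wide (y), 240 mm deep (x), 139 mm high at the back; origin at the centre of its underside. The panel faces the robot and slopes 30 degrees (front edge 45 mm, top edge 135 mm high). Within 60 mm of the key switch nothing stands over 10 mm; a red emergency-stop mushroom 28 mm high is 100 mm to its left and lower.
- key_switch (a joint): Turn of the switch's plug: 0 is OFF, 1.57 rad (90 degrees, a stop) is ON; it grows clockwise as seen from the robot looking at the panel. It stays where it is left (friction about 0.12 N m). The blade has about 0.14 rad of play in the keyway.
- other_bow (a point): Middle of the round bow (disc 46 mm in diameter, 12 mm thick) of another loose key, for a cupboard: dark steel, round 9 mm barrel with a flag bit, tip about 80 mm from this point along x. It does not belong to the console; leave it alone.
- jar: White sample jar with a lid, 60 mm in diameter, 105 mm high, loose; origin at the centre of its underside. Leave it alone.
- bone: Loose cast of an arm bone, about 230 mm long, 40 mm high; origin below its middle, x along it. Leave it alone.
Not all that is in view belongs to the job. What is shaped like the part that bears key_bow but green or yellow is not meant.

How it is judged:
By the outcome, as a careful person would: the job done as asked, in the order asked, and still so for the second after the job is handed in, with the robot touching nothing.
It also fails if it takes over 54 s, if anything falls off the work surface, if the arm or the gripper's body presses on something with over 40 N, if the wrist force passes 120 N, or if a joint passes its speed limit or range.

ROBOT

A 6-joint arm with a two-finger parallel gripper is mounted at the origin on the work surface. World frame = base frame: x ahead of the robot, y to its left, z up, the work surface at z = 0. Lengths are in m, angles in rad, forces in N, time in s.
With the tool pointing down it reaches from about 0.35 to 0.975 m from the base axis. Payload 4.9 kg.
Tool frame: the origin (TCP) lies at the very end of the fingers, on their centre line; the grasp point (between the pads) lies 19 mm behind it; z points along the fingers, y is the line along which they close (so a half turn about z gives the same grasp; the last joint's range is limited). The gripper opens to 85 mm and grips with 20 to 120 N. Pads are 22 mm wide; open, the fingers measure 114 mm over their backs; the gripper's body (76 mm by 85 mm) begins 54 mm behind the grasp point. The pads swing forward as they close: fully open they stand 13 mm farther back than shut.
Start: joints at [-1.245, 0.053, 1.613, -0, 1.476, -0.119], TCP at [0.269, -0.564, 0.231] pointing down, gripper open.
Joint ranges: [-3.01, 3.01], [-1.01, 2.22], [0.06, 2.58], [-1.02, 4.17], [0.09, 2.62], [-3.14, 3.14]. Speed limits (rad/s): [2.57, 2.57, 3.14, 3.14, 3.14, 3.14].

INTERFACE

Orientations are given as a rotation vector (axis times angle).
In Python, from station import ctrl gives the robot as it stands. The module is installed in compiled form; this text tells all that it offers.
- The arm moves only by the tool jog_arm, never from a script. Its argument "steps" is a list of rows, each an object with "delta_rot": the turn, a rotation vector about the tool's x, y, z in degrees, a list of three; "linear": the shift along the tool's x, y, z in m, a list of three; "grip": the finger opening in m, from 0 to 0.0854. In form: [{"delta_rot": [rx, ry, rz], "linear": [x, y, z], "grip": grip}, ...]. A call has 1 to 10 rows; each row shifts and turns the commanded pose from where the row before left it, along the tool's axes as they then stand; what a row does not reach is not made up. A row lasts 1/10 s, in which the tool goes at most 50 mm and 8.59 degrees, less where a joint would pass 70% of its speed; a pose out of reach is approached as far as the arm can. A call with a gripper value outside its range is refused whole. The fingers move at their own pace and stop on an object; "newtons" is the grip in N (left out, the last holds). Time passes only in rows, so rows that do not move let the fingers close. It gives the time, the measured TCP pose, the force, the opening and the grip force at its end, in the units of the state.
- ctrl.get_obs(): the state, without advancing time (a new reading comes with each control period).
- ctrl.get_image(name): name is "side" or "top"; returns (picture, depth): 400x640x3 uint8, red, green, blue; 400x640 float32, m along the optical axis (not along the pixel's ray), 0 where there is no reading.
- ctrl.camera_info(name): a dict with "camera_matrix" (3x3 intrinsics, pixels), "distortion" ([k1, k2, p1, p2, k3] as OpenCV has them; the pictures are not rectified), "R" (3x3) and "t" (3): a world point X has camera coordinates R X + t. Camera axes: x right, y down, z forward; pixel columns grow to the right and rows downward; lengths in m; the calibration is good to about 2 mm. A picture is of the moment at which its call begins. camera_info takes no time and is no camera call.
- ctrl.finish_job(): hands the job in; it is judged then, once.
The state is a dict: "t": time; "q": joint angles; "dq": joint speeds; "effort": joint torques, N m; "tool_pos": TCP position; "tool_rot": TCP orientation; "contact_force": force on the tool from outside, world axes, zero at the start; "wrist_torque": the same for the moment, N m; "opening": finger opening in m; "grip_force": force on a finger pad.
Only numpy, scipy, OpenCV 4.12 (cv2) and the standard library are available. Lean on these libraries where they do the work, as an engineer would, in place of code of your own. Each camera call takes 0.05 s, during which the arm holds its last target. There are 200 camera calls.

## Working session

There is one attempt and no reset: what is moved stays moved. The work goes in short steps, Python scripts to look and compute and a tool call to move; the robot and the scene stay as the last step left them, time stands still between calls to the robot, and variables do not carry over. Pictures are saved under pics/ and viewed, at most 10 in all, crops included, and the job is handed in when it is done.

Besides the shell and the picture viewer there is one more tool, called after "Request:" as name(argument=value, ...), one argument or row to a line, values as JSON. jog_arm: Moves the arm, as the interface text tells. Its arguments: {"type":"object","properties":{"steps":{"type":"array"},"newtons":{"type":"number"}},"required":["steps"]}

```bash
mkdir -p pics
cat > h.py <<'E'
import numpy as np, cv2
from station import ctrl
from scipy.spatial.transform import Rotation as Ro
def grab(n,tag):
    p,d=ctrl.get_image(n); cv2.imwrite(f'pics/{tag}.png',p[:,:,::-1]); np.savez(f'pics/{tag}.npz',p=p,d=d); return p,d
def pts(n,uv,d):
    c=ctrl.camera_info(n); uv=np.asarray(uv,float).reshape(-1,2)
    r=cv2.undistortPoints(uv[:,None],np.array(c['camera_matrix']),np.array(c['distortion']))[:,0]
    z=d[uv[:,1].astype(int),uv[:,0].astype(int)]
    return (np.c_[r*z[:,None],z]-c['t'])@np.array(c['R'])
def plane(n,uv,h,nrm=(0,0,1)):
    c=ctrl.camera_info(n); R=np.array(c['R']); uv=np.asarray(uv,float).reshape(-1,2)
    r=cv2.undistortPoints(uv[:,None],np.array(c['camera_matrix']),np.array(c['distortion']))[:,0]
    D=np.c_[r,np.ones(len(r))]@R; C=-R.T@np.array(c['t']); nrm=np.array(nrm)
    return C+D*((h-C@nrm)/(D@nrm))[:,None]
E
python3 - <<'E'
from h import *
for n in('top','side'):
    grab(n,n+'0'); c=ctrl.camera_info(n); print(n,np.round(-np.array(c['R']).T@c['t'],3),np.round(c['R'],2).tolist(),c['camera_matrix'][0][0])
print(ctrl.get_obs())
E
```

```text
top [0.24  0.106 1.285] [[0.1, -1.0, 0.0], [-0.97, -0.1, -0.21], [0.21, 0.02, -0.98]] 443.48630612640596
side [-0.04  -0.745  1.214] [[0.86, -0.51, 0.01], [-0.38, -0.65, -0.66], [0.34, 0.56, -0.75]] 454.11460399580915
{'t': 0.1, 'q': array([-1.24497930e+00,  5.33260757e-02,  1.61415796e+00,  1.99549535e-06,
        1.47600868e+00, -1.18977367e-01]), 'dq': array([-0.00032222, -0.00259153, -0.00192846,  0.0021162 , -0.0008958 ,
        0.00163218]), 'effort': array([-4.79709743e-04, -3.94904029e+01, -3.71362174e+01, -1.02809336e-04,
        3.87382403e-03,  3.82372320e-05]), 'tool_pos': array([ 0.26875119, -0.56363987,  0.23016336]), 'tool_rot': array([-3.06237644e+00, -6.92518909e-01,  3.04832501e-04]), 'contact_force': array([-0.42151171,  0.01467219, -0.44801845]), 'wrist_torque': array([-0.06646202, -0.02755778,  0.0238881 ]), 'grip_force': 0.0, 'opening': 0.08527403881492217}
```

View pics/top0.png

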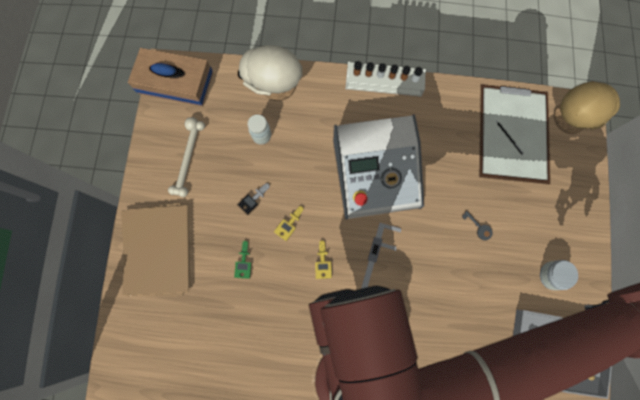

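View pics/side0.png

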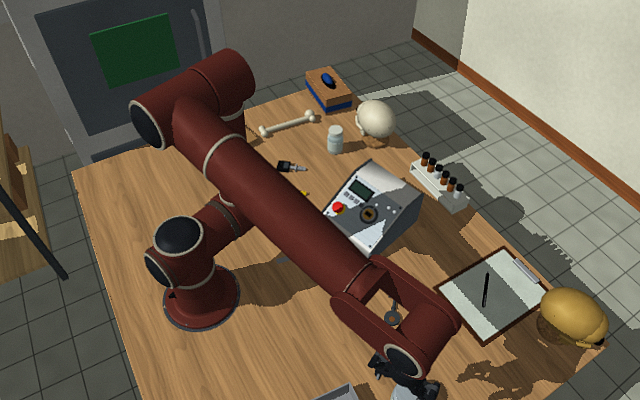

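Top view: the black key is at about (254,198) with its blade toward the upper right, and the key switch at about (391,178). The jar is at (259,130), the bone at (186,157), and the emergency stop at (361,199). In the side view the key is at (290,167) and the switch at (369,214).

Run:
```python
from h import *
T=np.load('pics/top0.npz');S=np.load('pics/side0.npz')
def cr(p,u,v,w=25): return cv2.resize(p[v-w:v+w,u-w:u+w,::-1],(390,290*390//390+100),interpolation=cv2.INTER_NEAREST)
cr=lambda p,u,v,w=24:cv2.resize(p[v-w*3//4:v+w*3//4,u-w:u+w,::-1],(400,300),interpolation=cv2.INTER_CUBIC)
cv2.imwrite('pics/c0.png',np.vstack([np.hstack([cr(T['p'],254,198),cr(T['p'],391,178)]),np.hstack([cr(S['p'],290,167),cr(S['p'],369,214)])]))
for n,A,(u,v) in(('top',T,(254,198)),('side',S,(290,167))):
    p=A['p'].astype(int); m=np.zeros(p.shape[:2],np.uint8); m[v-25:v+25,u-25:u+30]=1
    dark=((p.max(2)<60)&(m>0)).astype(np.uint8)
    steel=((p.max(2)-p.min(2)<25)&(m>0)).astype(np.uint8)
    for nm,k in(('dark',dark),('steel',steel)):
        N,l,st,c=cv2.connectedComponentsWithStats(k)
        for i in range(1,N):
            if st[i,4]>20:
                print(n,nm,st[i],c[i],plane(n,c[i],.012).round(4), cv2.minAreaRect(np.argwhere(l==i)[:,::-1].astype(np.float32)))
# panel plane by depth around switch
for n,A,(u,v) in(('top',T,(391,178)),('side',S,(369,214))):
    g=np.mgrid[v-40:v+40,u-55:u+40].reshape(2,-1)[::-1].T
    P=pts(n,g,A['d']); ok=A['d'][g[:,1],g[:,0]]>0
    nn=np.array([-.5,0,3**.5/2])
    print(n,pts(n,[(u,v)],A['d']).round(4), np.histogram((P[ok]@nn),bins=np.arange(-.35,.0,.01)*1)[0])
    # yaw fit
    ok&=(P[:,2]>.05)&(P[:,2]<.13); Q=P[ok]; 
    for _ in range(6):
        a=np.linalg.lstsq(np.c_[Q[:,:2],np.ones(len(Q))],Q[:,2],rcond=None)[0]; r=Q[:,2]-np.c_[Q[:,:2],np.ones(len(Q))]@a; Q=Q[abs(r)<max(.004,1.5*np.median(abs(r)))]
    print(a,np.degrees(np.arctan2(a[1],a[0])),np.degrees(np.arctan(np.hypot(*a[:2]))),len(Q))
```

```text
top dark [239 195  18  19 122] [246.67213115 205.2704918 ] [[0.4578 0.3533 0.012 ]] ((247.50003051757812, 204.00003051757812), (13.435027122497559, 13.435027122497559), 45.0)
top steel [238 183  32  31 347] [252.64553314 198.82708934] [[0.4787 0.3384 0.012 ]] ((255.00003051757812, 196.00001525878906), (14.142135620117188, 36.76955032348633), 45.0)
side dark [265 160  35  32 436] [280.56192661 174.78669725] [[0.4305 0.317  0.012 ]] ((280.68902587890625, 175.92138671875), (39.917198181152344, 25.63676643371582), 72.18110656738281)
side steel [265 160  41  32 290] [286.12758621 169.45517241] [[0.4609 0.3311 0.012 ]] ((282.5660400390625, 173.5188446044922), (41.208168029785156, 25.68642234802246), 15.945395469665527)
top [[ 0.5596 -0.0507  0.0957]] [  61   56   51   59   59   57   70   78   76  106  249  282  102  861
 2150 1999 1035   17  128    5    0    0    0    0    0    0    0    0
    0    0    0    0    0    0]
[ 0.54434843  0.13535438 -0.20728938] 13.963633986307572 29.289123988088868 2956
side [[ 0.5586 -0.0536  0.1011]] [  10   42  104  144  161  167  187  185  182  162  152  193  237  584
 1529 1313  749   27   88    4    0    0    0    0    0    0    0    0
    0    0    0    0    0    0]
[ 0.54356442  0.14988734 -0.20576882] 15.416140211381741 29.41654217175247 1826
```

View pics/c0.png

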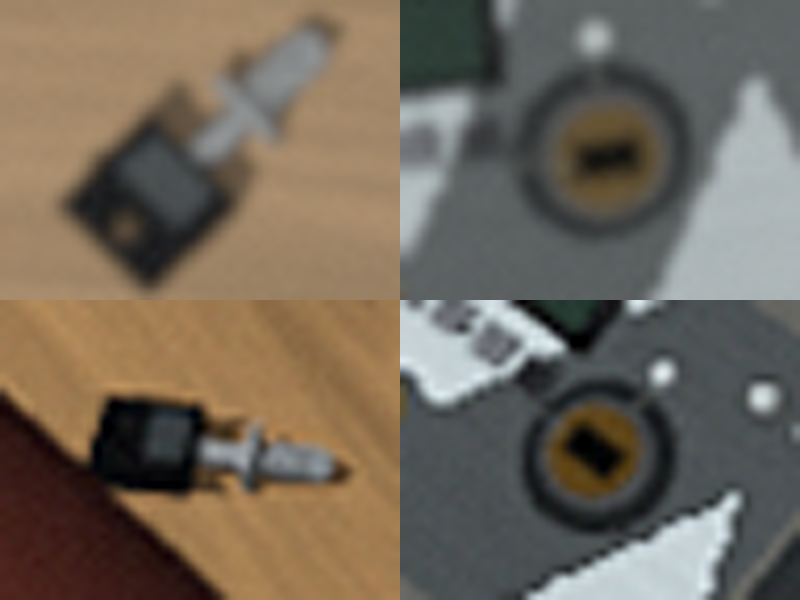

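Close-ups: in the top crop the tip is at (268.6,183.6), the shoulder at (260,193) and the bow's centre at about (248.4,204.3). In the side crop the tip is at (307.4,169.6) and the shoulder at (296.4,168.2). The slot is at (391.8,178.8) in the top view and (368.6,214) in the side view, lying along the panel's y (OFF).

```bash
cat >> h.py <<'E'
def tri(ut,us):
    A=[];b=[]
    for n,uv in(('top',ut),('side',us)):
        p0=plane(n,uv,0)[0];p1=plane(n,uv,.2)[0];d=(p1-p0)/np.linalg.norm(p1-p0);M=np.eye(3)-np.outer(d,d);A.append(M);b.append(M@p0)
    x,r,_,_=np.linalg.lstsq(np.vstack(A),np.hstack(b),rcond=None); return x,float(np.sqrt(r[0]))
E
python3 - <<'E'
from h import *
print('tip',plane('top',(268.6,183.6),.008),plane('side',(307.4,169.6),.008))
print('sh',plane('top',(260,193),.012),plane('side',(296.4,168.2),.012))
print('bow',plane('top',(248.4,204.3),.014),plane('side',(283.8,167),.014))
print('neck',plane('top',(254.3,198.6),.012),plane('side',(290.2,167.7),.012))
print('slot',tri((391.8,178.8),(368.6,214)),'bez',tri((391.4,178),(368.8,214.2)))
for n in('top','side'):
    p=np.load(f'pics/{n}0.npz')['p'].astype(int); u,v={'top':(391,178),'side':(369,214)}[n]
    m=np.zeros(p.shape[:2],bool); m[v-14:v+14,u-14:u+14]=1
    br=m&(p[...,0]-p[...,2]>35); c=np.argwhere(br)[:,::-1]; (cx,cy),_,_=cv2.minAreaRect(c.astype(np.float32))
    h=cv2.convexHull(c.astype(np.int32)); M=cv2.moments(h); cc=(M['m10']/M['m00'],M['m01']/M['m00']); print(n,'brass',len(c),cc)
    globals()[n]=cc
print(tri(top,side))
E
```

```text
tip [[0.52986417 0.29796559 0.008     ]] [[0.53071627 0.29449994 0.008     ]]
sh [[0.4981983  0.31905199 0.012     ]] [[0.49700962 0.31782276 0.012     ]]
bow [[0.460828   0.34825098 0.014     ]] [[0.45854282 0.34499434 0.014     ]]
neck [[0.47982337 0.33359616 0.012     ]] [[0.47829131 0.33164834 0.012     ]]
slot (array([ 0.55688966, -0.05264709,  0.1008034 ]), 0.0010216614231096201) bez (array([ 0.55939156, -0.05163014,  0.09744167]), 0.0002061031074920316)
top brass 50 (391.78197064989513, 178.2012578616352)
side brass 60 (367.82339955849886, 213.77704194260485)
(array([ 0.55650687, -0.05168205,  0.10202599]), 0.0015044845883257982)
```

```bash
cat >> h.py <<'E'
def cur():
    o=ctrl.get_obs(); return Ro.from_rotvec(o['tool_rot']),np.array(o['tool_pos']),o
def ax(x,y,z): return Ro.from_matrix(np.c_[x,y,z])
def plan(R2,p2,first='lin',c=None):
    R,p=(c or cur()[:2]); rv=np.degrees((R.inv()*R2).as_rotvec())
    L=(R if first=='lin' else R2).inv().apply(np.array(p2)-p)
    print('rot',rv.round(2),'mag',np.linalg.norm(rv).round(1),'lin(%s)'%first,L.round(4)); return R2,np.array(p2)
BOW=np.array([.4605,.3458,.008]); HD=np.radians(-35.5)
def bench(e,s=1,hd=HD):
    kx=np.array([np.cos(hd),np.sin(hd),0]);k=np.array([0,0,1.]);z=np.cos(e)*kx-np.sin(e)*k;y=s*np.cross(k,kx);return ax(np.cross(y,z),y,z)
E
python3 - <<'E'
from h import *
R,p,_=cur(); print(R.as_matrix().round(3))
kx=np.array([np.cos(HD),np.sin(HD),0])
w=[.50,-.20,.27]; a=BOW+.008*kx; a[2]=.17
plan(R,w); plan(R,a,c=(R,np.array(w)))
for s in(1,-1): plan(bench(np.radians(45),s),a,c=(R,a))
E
```

```text
[[ 0.903  0.43  -0.001]
 [ 0.43  -0.903  0.002]
 [ 0.    -0.002 -1.   ]]
rot [0. 0. 0.] mag 0.0 lin(lin) [ 0.3652 -0.2288 -0.0393]
rot [0. 0. 0.] mag 0.0 lin(lin) [ 0.203  -0.5025  0.101 ]
rot [ -46.38  -27.4  -111.83] mag 124.1 lin(lin) [0. 0. 0.]
rot [-24.    40.63  57.66] mag 74.5 lin(lin) [0. 0. 0.]
```

Request:
jog_arm(
  steps=[
    {"delta_rot": [0, 0, -8.5], "linear": [0, 0, -0.004], "grip": 0.085},
    {"delta_rot": [0, 0, -8.5], "linear": [0, 0, -0.004], "grip": 0.085},
    {"delta_rot": [0, 0, -8.5], "linear": [0, 0, -0.004], "grip": 0.085},
    {"delta_rot": [0, 0, -8.5], "linear": [0, 0, -0.004], "grip": 0.085},
    {"delta_rot": [0, 0, -8.5], "linear": [0, 0, -0.004], "grip": 0.085},
    {"delta_rot": [0, 0, -8.5], "linear": [0, 0, -0.004], "grip": 0.085},
    {"delta_rot": [0, 0, -8.5], "linear": [0, 0, -0.004], "grip": 0.085},
    {"delta_rot": [0, 0, -8.5], "linear": [0, 0, -0.004], "grip": 0.085},
    {"delta_rot": [0, 0, -8.5], "linear": [0, 0, -0.004], "grip": 0.085},
    {"delta_rot": [0, 0, -8.5], "linear": [0, 0, -0.004], "grip": 0.085},
  ],
)

```text
t: 1.1
tool_pos: [0.2688, -0.5638, 0.2707]
tool_rot: [-1.783, -2.586, -0.001]
contact_force: [-0.5, -2.2, -0.2]
opening: 0.0851
grip_force: 0.0
```

Request:
jog_arm(
  steps=[
    {"delta_rot": [0, 0, -8.5], "linear": [0, 0, 0], "grip": 0.085},
    {"delta_rot": [0, 0, -8.5], "linear": [0, 0, 0], "grip": 0.085},
    {"delta_rot": [0, 0, -8.5], "linear": [0, 0, 0], "grip": 0.085},
    {"delta_rot": [0, 0, -8.5], "linear": [0, 0, 0], "grip": 0.085},
    {"delta_rot": [0, 0, 0], "linear": [0.0038, 0.042, 0], "grip": 0.085},
    {"delta_rot": [0, 0, 0], "linear": [0.0038, 0.042, 0], "grip": 0.085},
    {"delta_rot": [0, 0, 0], "linear": [0.0038, 0.042, 0], "grip": 0.085},
    {"delta_rot": [0, 0, 0], "linear": [0.0038, 0.042, 0], "grip": 0.085},
    {"delta_rot": [0, 0, 0], "linear": [0.0038, 0.042, 0], "grip": 0.085},
    {"delta_rot": [0, 0, 0], "linear": [0.0038, 0.042, 0], "grip": 0.085},
  ],
)

```text
t: 2.1
tool_pos: [0.3971, -0.344, 0.2707]
tool_rot: [-0.958, -2.991, -0.001]
contact_force: [0.8, 0.1, -0.5]
opening: 0.0851
grip_force: 0.0
```

Request:
jog_arm(
  steps=[
    {"delta_rot": [0, 0, 0], "linear": [0, 0.045, 0], "grip": 0.085},
    {"delta_rot": [0, 0, 0], "linear": [0, 0.045, 0], "grip": 0.085},
    {"delta_rot": [0, 0, 0], "linear": [0, 0.045, 0], "grip": 0.085},
    {"delta_rot": [0, 0, 0], "linear": [0, 0.045, 0], "grip": 0.085},
    {"delta_rot": [0, 0, 0], "linear": [0.03, 0.035, 0], "grip": 0.085},
    {"delta_rot": [0, 0, 0], "linear": [0.03, 0.035, 0], "grip": 0.085},
    {"delta_rot": [0, 0, 0], "linear": [0.03, 0.035, 0], "grip": 0.085},
    {"delta_rot": [0, 0, 0], "linear": [0.03, 0.035, 0], "grip": 0.085},
    {"delta_rot": [0, 0, 0], "linear": [0.03, 0.035, 0], "grip": 0.085},
    {"delta_rot": [0, 0, 0], "linear": [0.03, 0.035, 0], "grip": 0.085},
  ],
)

```text
t: 3.1
tool_pos: [0.476, 0.078, 0.2709]
tool_rot: [-0.958, -2.992, 0.0]
contact_force: [1.0, 0.4, 0.3]
opening: 0.0849
grip_force: 0.0
```

Request:
jog_arm(
  steps=[
    {"delta_rot": [0, 0, 0], "linear": [0.0267, 0.0348, 0.012], "grip": 0.085},
    {"delta_rot": [0, 0, 0], "linear": [0.0267, 0.0348, 0.012], "grip": 0.085},
    {"delta_rot": [0, 0, 0], "linear": [0.0267, 0.0348, 0.012], "grip": 0.085},
    {"delta_rot": [0, 0, 0], "linear": [0.0267, 0.0348, 0.012], "grip": 0.085},
    {"delta_rot": [0, 0, 0], "linear": [0.0267, 0.0348, 0.012], "grip": 0.085},
    {"delta_rot": [0, 0, 0], "linear": [0.0267, 0.0348, 0.012], "grip": 0.085},
    {"delta_rot": [0, -7.5, 0], "linear": [0, 0, 0], "grip": 0.085},
    {"delta_rot": [0, -7.5, 0], "linear": [0, 0, 0], "grip": 0.085},
    {"delta_rot": [0, -7.5, 0], "linear": [0, 0, 0], "grip": 0.085},
    {"delta_rot": [0, -7.5, 0], "linear": [0, 0, 0], "grip": 0.085},
  ],
)

```text
t: 4.1
tool_pos: [0.4676, 0.3396, 0.1998]
tool_rot: [0.801, 2.504, -0.215]
contact_force: [-0.1, 0.1, -0.7]
opening: 0.085
grip_force: 0.0
```

Run:
```python
from h import *
R,p,o=cur(); print(p,o['q'].round(3),R.as_matrix().round(2).tolist())
grab('side','s1');grab('top','t1')
kx=np.array([np.cos(HD),np.sin(HD),0]); a=BOW+.008*kx; a[2]=.10
plan(bench(np.radians(45)),a,'rot')
s=np.load('pics/s1.npz')['p'];t=np.load('pics/t1.npz')['p']
f=lambda p,u,v:cv2.resize(p[v-50:v+50,u-66:u+66,::-1],(528,400),interpolation=cv2.INTER_CUBIC)[:, 64:464]
cv2.imwrite('pics/c1.png',np.hstack([f(t,254,198),f(s,290,167)]))
```

```text
[0.46763462 0.33962265 0.19976661] [ 0.738 -0.075  1.858 -0.541  1.279 -0.075] [[-0.7, 0.58, 0.41], [0.5, 0.81, -0.29], [-0.5, 0.0, -0.86]]
rot [ -0.09 -15.05   0.35] mag 15.1 lin(rot) [0.0673 0.0023 0.0689]
```

View pics/c1.png

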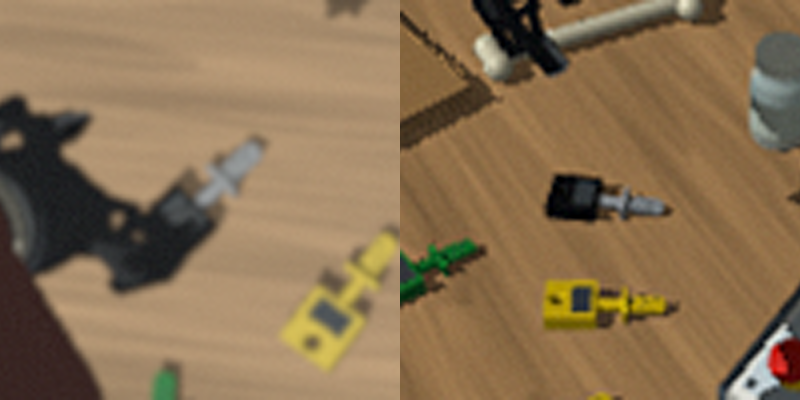

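Left (top camera): the open gripper is behind the black key, in line with it. The key's tip is at crop (262,145). Right (side camera): the key lies clear, its bow at crop (575,198), and the yellow key is well to the side.

Request:
jog_arm(
  steps=[
    {"delta_rot": [0, -7.5, 0], "linear": [0, 0, 0], "grip": 0.085},
    {"delta_rot": [0, -7.5, 0], "linear": [0, 0, 0], "grip": 0.085},
    {"delta_rot": [0, 0, 0], "linear": [0.0207, 0.0004, 0.021], "grip": 0.085},
    {"delta_rot": [0, 0, 0], "linear": [0.0207, 0.0004, 0.021], "grip": 0.085},
    {"delta_rot": [0, 0, 0], "linear": [0.0207, 0.0004, 0.021], "grip": 0.085},
    {"delta_rot": [0, 0, 0], "linear": [0.0207, 0.0004, 0.021], "grip": 0.085},
    {"delta_rot": [0, 0, 0], "linear": [0.0207, 0.0004, 0.021], "grip": 0.085},
    {"delta_rot": [0, 0, 0], "linear": [0.0207, 0.0004, 0.021], "grip": 0.085},
    {"delta_rot": [0, 0, 0], "linear": [0, 0, 0], "grip": 0.085},
  ],
)

```text
t: 5.1
tool_pos: [0.4682, 0.3372, 0.0177]
tool_rot: [0.725, 2.268, -0.311]
contact_force: [-0.9, -0.9, -0.5]
opening: 0.0851
grip_force: 0.0
```

Run:
```python
from h import *
R,p,o=cur(); print(p,o['q'].round(3),o['contact_force'])
grab('side','s2');grab('top','t2')
kx=np.array([np.cos(HD),np.sin(HD),0]); a=BOW+.008*kx; a[2]=.008
plan(bench(np.radians(45)),a,'rot')
s=np.load('pics/s2.npz')['p'];t=np.load('pics/t2.npz')['p']
f=lambda p,u,v:cv2.resize(p[v-25:v+25,u-33:u+33,::-1],(528,400),interpolation=cv2.INTER_CUBIC)[:, 64:464]
cv2.imwrite('pics/c2.png',np.hstack([f(t,254,198),f(s,290,167)]))
```

```text
[0.46821038 0.33722159 0.01765047] [ 0.837  0.251  1.946 -0.922  1.077  0.402] [-0.87833269 -0.91098923 -0.52811711]
rot [-0.12 -0.03 -0.  ] mag 0.1 lin(rot) [ 0.0128 -0.0009  0.0077]
```

View pics/c2.png

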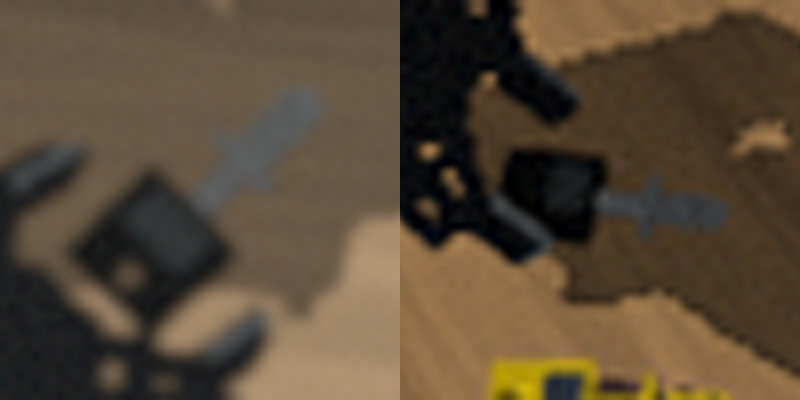

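The open fingers straddle the black bow, whose centre is at crop (152,255) in the top view, with roughly even gaps on both sides. I'll go down and close.

Request:
jog_arm(
  steps=[
    {"delta_rot": [0, 0, 0], "linear": [0.0055, -0.0005, 0.005], "grip": 0.085},
    {"delta_rot": [0, 0, 0], "linear": [0.0055, -0.0005, 0.005], "grip": 0.085},
    {"delta_rot": [0, 0, 0], "linear": [0, 0, 0], "grip": 0.04},
    {"delta_rot": [0, 0, 0], "linear": [0, 0, 0], "grip": 0.035},
    {"delta_rot": [0, 0, 0], "linear": [0, 0, 0], "grip": 0.035},
    {"delta_rot": [0, 0, 0], "linear": [0, 0, 0], "grip": 0.035},
    {"delta_rot": [0, 0, 0], "linear": [0, 0, 0], "grip": 0.035},
    {"delta_rot": [0, 0, 0], "linear": [0, 0, 0], "grip": 0.035},
  ],
  newtons=80,
)

```text
t: 6.0
tool_pos: [0.4694, 0.3408, 0.0085]
tool_rot: [0.725, 2.262, -0.298]
contact_force: [-2.4, 3.3, 5.6]
opening: 0.0417
grip_force: 81.4
```

Request:
jog_arm(
  steps=[
    {"delta_rot": [0, 0, 0], "linear": [-0.007, 0, -0.007], "grip": 0.035},
    {"delta_rot": [0, 0, 0], "linear": [-0.02, 0, -0.02], "grip": 0.035},
    {"delta_rot": [0, 0, 0], "linear": [-0.03, 0, -0.03], "grip": 0.035},
    {"delta_rot": [0, 0, 0], "linear": [-0.03, 0, -0.03], "grip": 0.035},
    {"delta_rot": [0, 0, 0], "linear": [-0.03, 0, -0.03], "grip": 0.035},
    {"delta_rot": [0, 0, 0], "linear": [-0.03, 0, -0.03], "grip": 0.035},
    {"delta_rot": [0, 0, 0], "linear": [0, 0, 0], "grip": 0.035},
  ],
)

```text
t: 6.7
tool_pos: [0.4713, 0.3421, 0.224]
tool_rot: [0.729, 2.257, -0.286]
contact_force: [1.1, 0.8, -0.1]
opening: 0.042
grip_force: 81.0
```

```bash
cat >> h.py <<'E'
def cons(phi,e,yaw):
    """tool R with key in the switch, turned phi clockwise (rad)"""
    Y=Ro.from_euler('z',yaw); px=Y.apply([np.cos(np.pi/6),0,.5]);pz=Y.apply([-.5,0,np.cos(np.pi/6)]);py=np.cross(pz,px)
    kx=-pz;T=Ro.from_rotvec(-phi*pz);kz=T.apply(px);ky=np.cross(kz,kx)
    z=np.cos(e)*kx-np.sin(e)*kz; return ax(np.cross(ky,z),ky,z),px,py,pz
E
python3 - <<'E'
from h import *
R,p,o=cur(); print(p,o['q'].round(3),o['opening'],o['contact_force'])
e=np.radians(45);yaw=np.radians(14.5)
Rc,px,py,pz=cons(0,e,yaw); K=np.array([.557,-.052,.1005])
# bow centre in tool frame (at grasp: TCP .4694,.3408,.0085)
Rb=bench(e); b=Rb.inv().apply(BOW-[.4694,.3408,.0085]); print('b',b.round(4))
R0,p0=R,p
tgt=K+pz*(.050+.034+.030)-Rc.apply(b); print('tgt',tgt)
w=np.array([.45,.1,.30]); print(w)
plan(R,w); plan(Rc,tgt,c=(R,w)); plan(Rc,tgt,'rot',c=(R,w))
print('yaw first: ', Rc.as_matrix().round(2).tolist())
grab('side','s3');grab('top','t3')
s=np.load('pics/s3.npz')['p'];t=np.load('pics/t3.npz')['p']
f=lambda P,n:(lambda u,v:cv2.resize(P[v-30:v+30,u-40:u+40,::-1],(400,300),interpolation=cv2.INTER_CUBIC))
for n,P in(('top',t),('side',s)):
    c=ctrl.camera_info(n);u,v=cv2.projectPoints(p[None],cv2.Rodrigues(np.array(c['R']))[0],np.array(c['t']),np.array(c['camera_matrix']),np.array(c['distortion']))[0].ravel().astype(int)
    print(n,u,v); globals()['c'+n]=f(P,n)(u,v)
cv2.imwrite('pics/c3.png',np.hstack([ctop,cside]))
E
```

```text
[0.47133444 0.34211279 0.22395764] [ 0.84  -0.053  1.873 -0.816  1.309  0.111] 0.04198332921087382 [ 1.05177956  0.78359696 -0.10673188]
b [ 0.0075 -0.0011 -0.0068]
tgt [ 0.5068729  -0.06382996  0.19068748]
[0.45 0.1  0.3 ]
rot [0. 0. 0.] mag 0.0 lin(lin) [-0.1427 -0.2085  0.0319]
rot [-12.91  56.45 -50.65] mag 76.9 lin(lin) [-0.0232 -0.1017  0.1765]
rot [-12.91  56.45 -50.65] mag 76.9 lin(rot) [-0.0419 -0.1729  0.102 ]
yaw first:  [[-0.94, -0.25, -0.25], [-0.24, 0.97, -0.06], [0.26, -0.0, -0.97]]
top 237 184
side 284 122
```

View pics/c3.png

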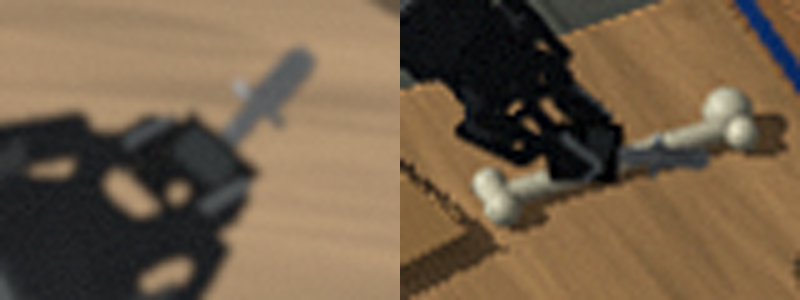

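In both crops the key is held by its bow and points straight ahead of the fingers. The tip is at (258,165) in the top image and (305.4,124) in the side image.

Request:
jog_arm(
  steps=[
    {"delta_rot": [0, 0, 0], "linear": [-0.0238, -0.0348, 0.0053], "grip": 0.035},
    {"delta_rot": [0, 0, 0], "linear": [-0.0238, -0.0348, 0.0053], "grip": 0.035},
    {"delta_rot": [0, 0, 0], "linear": [-0.0238, -0.0348, 0.0053], "grip": 0.035},
    {"delta_rot": [0, 0, 0], "linear": [-0.0238, -0.0348, 0.0053], "grip": 0.035},
    {"delta_rot": [0, 0, 0], "linear": [-0.0238, -0.0348, 0.0053], "grip": 0.035},
    {"delta_rot": [0, 0, 0], "linear": [-0.0238, -0.0348, 0.0053], "grip": 0.035},
  ],
)

```text
t: 7.4
tool_pos: [0.4468, 0.0968, 0.2909]
tool_rot: [0.723, 2.268, -0.304]
contact_force: [0.5, -0.6, -0.1]
opening: 0.0421
grip_force: 81.1
```

Request:
jog_arm(
  steps=[
    {"delta_rot": [-1.434, 6.27, -5.63], "linear": [0, 0, 0], "grip": 0.035},
    {"delta_rot": [-1.434, 6.27, -5.63], "linear": [0, 0, 0], "grip": 0.035},
    {"delta_rot": [-1.434, 6.27, -5.63], "linear": [0, 0, 0], "grip": 0.035},
    {"delta_rot": [-1.434, 6.27, -5.63], "linear": [0, 0, 0], "grip": 0.035},
    {"delta_rot": [-1.434, 6.27, -5.63], "linear": [0, 0, 0], "grip": 0.035},
    {"delta_rot": [-1.434, 6.27, -5.63], "linear": [0, 0, 0], "grip": 0.035},
    {"delta_rot": [-1.434, 6.27, -5.63], "linear": [0, 0, 0], "grip": 0.035},
    {"delta_rot": [-1.434, 6.27, -5.63], "linear": [0, 0, 0], "grip": 0.035},
    {"delta_rot": [-1.434, 6.27, -5.63], "linear": [0, 0, 0], "grip": 0.035},
    {"delta_rot": [0, 0, 0], "linear": [0, 0, 0], "grip": 0.035},
  ],
)

```text
t: 8.4
tool_pos: [0.4484, 0.0978, 0.2897]
tool_rot: [0.359, -2.84, 0.058]
contact_force: [-0.5, -0.4, -1.4]
opening: 0.0417
grip_force: 81.2
```

Run:
```python
from h import *
# key in tool from pictures s3/t3 (pose then)
R3=Ro.from_rotvec([0.729,2.257,-0.286]);p3=np.array([.4713,.3421,.2240])
tip,r1=tri((258,165),(305.4,124));sh,r2=tri((248.6,174.6),(295.4,122.4))
print('tip err',r1,'sh',r2,'L',np.linalg.norm(tip-sh)); tt=R3.inv().apply(tip-p3);ss=R3.inv().apply(sh-p3);print('tool tip',tt.round(4),'sh',ss.round(4))
e=np.radians(45);kx=np.array([-np.sin(e),0,np.cos(e)]);print('nominal tip',(np.array([.0075,-.0011,-.0068])+.084*kx).round(4))
R,p,o=cur();print(p,o['q'].round(3),o['contact_force'].round(1))
Rc,px,py,pz=cons(0,e,np.radians(14.5));K=np.array([.557,-.052,.1005])
plan(Rc,K+pz*.03-Rc.apply([.0075-.0594,-.0011,-.0068+.0594]),'rot')
t,_=grab('top','t4')
cv2.imwrite('pics/c4.png',cv2.resize(t[125:225,320:453,::-1],(800,600),interpolation=cv2.INTER_CUBIC))
```

```text
tip err 0.0016608138050725589 sh 0.0017633754396094432 L 0.03404673213377954
tool tip [-0.0514 -0.0049  0.0485] sh [-0.031  -0.0055  0.0212]
nominal tip [-0.0519 -0.0011  0.0526]
[0.44835387 0.09775184 0.28966952] [ 0.084 -0.184  1.76  -0.053  1.842 -1.745] [-0.5 -0.4 -1.4]
rot [-0.24 -1.13 -0.14] mag 1.2 lin(rot) [-0.0412 -0.1711  0.0914]
```

View pics/c4.png

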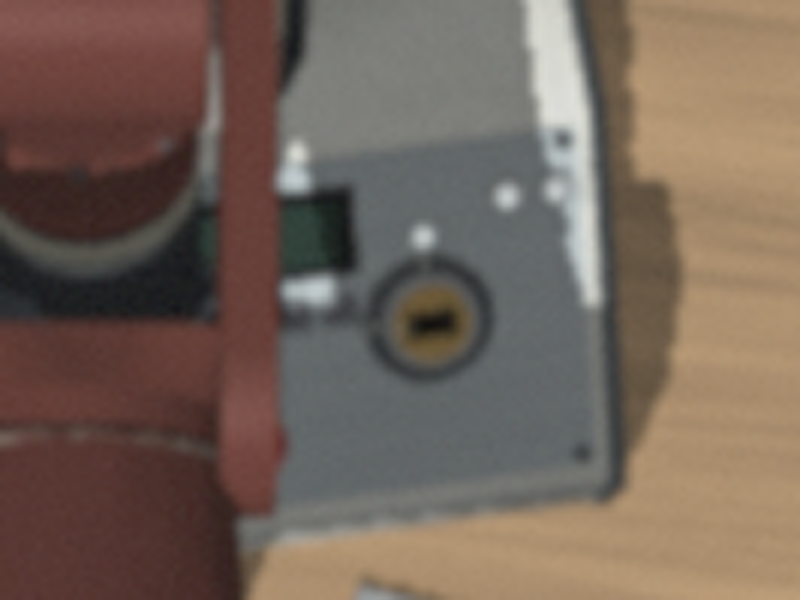

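The slot is at crop (432,323), which is top pixel (391.8,178.8) as before. The panel's front edge runs from crop (280,497) to (600,462).

Request:
jog_arm(
  steps=[
    {"delta_rot": [0, -1.1, 0], "linear": [0, 0, 0], "grip": 0.035},
    {"delta_rot": [0, 0, 0], "linear": [-0.0082, -0.0342, 0.01], "grip": 0.035},
    {"delta_rot": [0, 0, 0], "linear": [-0.0082, -0.0342, 0.01], "grip": 0.035},
    {"delta_rot": [0, 0, 0], "linear": [-0.0082, -0.0342, 0.01], "grip": 0.035},
    {"delta_rot": [0, 0, 0], "linear": [-0.0082, -0.0342, 0.01], "grip": 0.035},
    {"delta_rot": [0, 0, 0], "linear": [-0.0082, -0.0342, 0.01], "grip": 0.035},
    {"delta_rot": [0, 0, 0], "linear": [0, 0, 0.02], "grip": 0.035},
    {"delta_rot": [0, 0, 0], "linear": [0, 0, 0.02], "grip": 0.035},
    {"delta_rot": [0, 0, 0], "linear": [0, 0, 0], "grip": 0.035},
  ],
)

```text
t: 9.35
tool_pos: [0.5049, -0.063, 0.1951]
tool_rot: [0.362, -2.864, 0.054]
contact_force: [-0.6, 0.8, -0.4]
opening: 0.0417
grip_force: 81.3
```

Run:
```python
from h import *
a=plane('top',[(320+u/6.015,125+v/6) for u,v in((280,497),(600,462))],.045); d=a[0]-a[1]; print('yaw lip',np.degrees(np.arctan2(-d[0],d[1])))
a=plane('top',[(320+u/6.015,125+v/6) for u,v in((300,160),(545,128))],.13); d=a[0]-a[1]; print('yaw top',np.degrees(np.arctan2(-d[0],d[1])))
R,p,o=cur();print(p,o['q'].round(3),o['contact_force'].round(1))
t,_=grab('top','t5');s,_=grab('side','s5')
cv2.imwrite('pics/c5.png',np.hstack([cv2.resize(t[138:213,341:441,::-1],(400,300),interpolation=cv2.INTER_CUBIC),cv2.resize(s[165:240,315:415,::-1],(400,300),interpolation=cv2.INTER_CUBIC)]))
```

```text
yaw lip 11.987555944122514
yaw top 13.646938764358511
[ 0.50493217 -0.06300436  0.19506328] [-0.206 -0.033  1.776 -0.117  1.628 -2.022] [-0.6  0.8 -0.4]
```

View pics/c5.png

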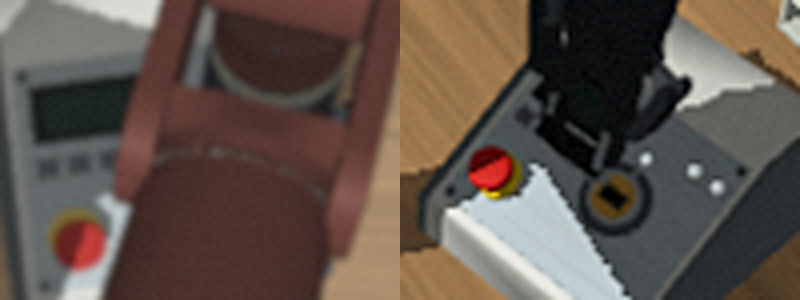

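Top view: the wrist hides the switch. Side view: the keyway is at crop (612,195), in the clear ahead of the gripper, but the bow hides the blade. I'll approach and feel the entry by force.

```bash
cat >> h.py <<'E'
E45=np.radians(45);YAW=np.radians(13.7);KEYW=np.array([.557,-.052,.1005]);B=np.array([.0075,0,-.0068])
def ins(out,off=(0,0)):
    """plan to put the blade tip 'out' metres above the mouth, off in px,py; report offset"""
    Rc,px,py,pz=cons(0,E45,YAW);R,p,o=cur()
    tip=p+R.apply(B+.084*np.array([-np.sin(E45),0,np.cos(E45)])); d=tip-KEYW
    print('t',o['t'],'tip rel keyway px,py,pz mm',(np.array([d@px,d@py,d@pz])*1e3).round(1),'F',np.round([o['contact_force']@v for v in(px,py,pz)],1),'M',np.round([o['wrist_torque']@v for v in(px,py,pz)],2),o['opening'].round(4))
    plan(Rc,KEYW+pz*out+px*off[0]+py*off[1]-Rc.apply(B+.084*np.array([-np.sin(E45),0,np.cos(E45)])),'rot')
E
python3 -c "
from h import *
ins(.006)
print(plane('top',(391.8,178.5),.1005),plane('side',(368.3,214),.1005))"
```

```text
Traceback (most recent call last):
  File "h.py", line 41, in ins
    print('t',o['t'],'tip rel keyway px,py,pz mm',(np.array([d@px,d@py,d@pz])*1e3).round(1),'F',np.round([o['contact_force']@v for v in(px,py,pz)],1),'M',np.round([o['wrist_torque']@v for v in(px,py,pz)],2),o['opening'].round(4))
                                                                                                                                                                                                               ^^^^^^^^^^^^^^^^^^
AttributeError: 'float' object has no attribute 'round'
```

```bash
sed -i "s/o\['opening'\].round(4)/round(o['opening'],4)/" h.py
python3 -c "
from h import *
ins(.006)
print(plane('top',(391.8,178.5),.1005),plane('side',(368.3,214),.1005))"
```

```text
t 9.45 tip rel keyway px,py,pz mm [ 4.9  1.1 36.3] F [ 0.6  0.4 -0.2] M [ 0.02 -0.14  0.04] 0.042
rot [-0.6   0.54  0.67] mag 1.1 lin(rot) [-0.0185 -0.001   0.0244]
[[ 0.55711607 -0.05237092  0.1005    ]] [[ 0.5569931  -0.05208638  0.1005    ]]
```

Request:
jog_arm(
  steps=[
    {"delta_rot": [-0.6, 0.54, 0.67], "linear": [0, 0, 0], "grip": 0.035},
    {"delta_rot": [0, 0, 0], "linear": [-0.0062, -0.0003, 0.0081], "grip": 0.035},
    {"delta_rot": [0, 0, 0], "linear": [-0.0062, -0.0003, 0.0081], "grip": 0.035},
    {"delta_rot": [0, 0, 0], "linear": [-0.0061, -0.0004, 0.0082], "grip": 0.035},
    {"delta_rot": [0, 0, 0], "linear": [0, 0, 0], "grip": 0.035},
    {"delta_rot": [0, 0, 0], "linear": [0, 0, 0], "grip": 0.035},
  ],
)

```text
t: 10.05
tool_pos: [0.5189, -0.0616, 0.1684]
tool_rot: [0.344, -2.858, 0.044]
contact_force: [0.1, -0.7, 0.1]
opening: 0.0416
grip_force: 81.3
```

```bash
python3 -c "
from h import *
ins(-.008)"
```

```text
t 10.05 tip rel keyway px,py,pz mm [-0.8 -0.2  4.6] F [-0.  -0.7  0.1] M [ 0.04 -0.16 -0.03] 0.0416
rot [ 0.08 -0.16  0.03] mag 0.2 lin(rot) [-0.0093  0.0003  0.0085]
```

Request:
jog_arm(
  steps=[
    {"delta_rot": [0, 0, 0], "linear": [-0.0018, 0, 0.0024], "grip": 0.035},
    {"delta_rot": [0, 0, 0], "linear": [-0.002, 0, 0.0022], "grip": 0.035},
    {"delta_rot": [0, 0, 0], "linear": [-0.0021, 0, 0.0021], "grip": 0.035},
    {"delta_rot": [0, 0, 0], "linear": [0, 0, 0], "grip": 0.035},
  ],
)

```text
t: 10.45
tool_pos: [0.5229, -0.0607, 0.1608]
tool_rot: [0.344, -2.859, 0.044]
contact_force: [-0.9, -0.5, -1.2]
opening: 0.0416
grip_force: 81.3
```

```bash
python3 -c "
from h import *
ins(-.012)"
```

```text
t 10.45 tip rel keyway px,py,pz mm [-1.  -0.3 -4. ] F [-1.5 -0.3 -0.5] M [-0.01 -0.07  0.02] 0.0416
rot [ 0.05 -0.1   0.02] mag 0.1 lin(rot) [-0.0062  0.0004  0.005 ]
```

Request:
jog_arm(
  steps=[
    {"delta_rot": [0, 0, 0], "linear": [-0.0021, 0, 0.0021], "grip": 0.035},
    {"delta_rot": [0, 0, 0], "linear": [-0.0021, 0, 0.0021], "grip": 0.035},
    {"delta_rot": [0, 0, 0], "linear": [-0.0014, 0, 0.0014], "grip": 0.035},
    {"delta_rot": [0, 0, 0], "linear": [0, 0, 0], "grip": 0.035},
  ],
)

```text
t: 10.85
tool_pos: [0.5267, -0.0598, 0.1539]
tool_rot: [0.344, -2.859, 0.044]
contact_force: [1.0, -0.3, 0.3]
opening: 0.0415
grip_force: 81.3
```

```bash
python3 -c "
from h import *
ins(-.020)"
```

```text
t 10.85 tip rel keyway px,py,pz mm [ -1.   -0.3 -12. ] F [ 0.9 -0.5 -0.2] M [ 0.   -0.15  0.02] 0.0415
rot [ 0.06 -0.11  0.02] mag 0.1 lin(rot) [-0.0063  0.0004  0.0051]
```

Request:
jog_arm(
  steps=[
    {"delta_rot": [0, 0, 0], "linear": [-0.0021, 0, 0.0021], "grip": 0.035},
    {"delta_rot": [0, 0, 0], "linear": [-0.0021, 0, 0.0021], "grip": 0.035},
    {"delta_rot": [0, 0, 0], "linear": [-0.0021, 0, 0.0021], "grip": 0.035},
    {"delta_rot": [0, 0, 0], "linear": [-0.0021, 0, 0.0021], "grip": 0.035},
    {"delta_rot": [0, 0, 0], "linear": [0, 0, 0], "grip": 0.035},
  ],
)

```text
t: 11.35
tool_pos: [0.5324, -0.0583, 0.1435]
tool_rot: [0.344, -2.859, 0.044]
contact_force: [0.1, -0.4, -0.5]
opening: 0.0421
grip_force: 81.3
```

```bash
python3 -c "
from h import *
ins(-.034)"
```

```text
t 11.35 tip rel keyway px,py,pz mm [ -1.1  -0.3 -24. ] F [-0.2 -0.4 -0.4] M [-0.02 -0.13  0.02] 0.0421
rot [ 0.06 -0.12  0.02] mag 0.1 lin(rot) [-0.0078  0.0003  0.0064]
```

Request:
jog_arm(
  steps=[
    {"delta_rot": [0, 0, 0], "linear": [-0.0014, 0, 0.0014], "grip": 0.035},
    {"delta_rot": [0, 0, 0], "linear": [-0.0014, 0, 0.0014], "grip": 0.035},
    {"delta_rot": [0, 0, 0], "linear": [-0.0014, 0, 0.0014], "grip": 0.035},
    {"delta_rot": [0, 0, 0], "linear": [-0.0014, 0, 0.0014], "grip": 0.035},
    {"delta_rot": [0, 0, 0], "linear": [0, 0, 0], "grip": 0.035},
  ],
)

```text
t: 11.85
tool_pos: [0.5363, -0.0574, 0.1369]
tool_rot: [0.344, -2.859, 0.044]
contact_force: [-0.2, 0.4, -0.1]
opening: 0.0416
grip_force: 81.3
```

```bash
python3 -c "
from h import *
ins(-.034)"
```

```text
t 11.85 tip rel keyway px,py,pz mm [ -1.   -0.3 -31.7] F [-0.1  0.5  0. ] M [-0.   -0.16 -0.02] 0.0416
rot [ 0.05 -0.1   0.02] mag 0.1 lin(rot) [-0.0022  0.0004  0.001 ]
```

Request:
jog_arm(
  steps=[
    {"delta_rot": [0, 0, 0], "linear": [-0.0007, 0, 0.0007], "grip": 0.035},
    {"delta_rot": [0, 0, 0], "linear": [-0.0007, 0, 0.0007], "grip": 0.035},
    {"delta_rot": [0, 0, 0], "linear": [-0.0007, 0, 0.0007], "grip": 0.035},
    {"delta_rot": [0, 0, 0], "linear": [0, 0, 0], "grip": 0.035},
  ],
)

```text
t: 12.25
tool_pos: [0.5378, -0.0571, 0.1345]
tool_rot: [0.344, -2.859, 0.044]
contact_force: [1.0, -0.6, -0.7]
opening: 0.0416
grip_force: 81.3
```

```bash
python3 -c "
from h import *
ins(-.034)"
```

```text
t 12.25 tip rel keyway px,py,pz mm [ -0.8  -0.4 -34.5] F [ 0.3 -0.8 -1. ] M [ 0.06 -0.17 -0.02] 0.0416
rot [ 0.04 -0.08  0.02] mag 0.1 lin(rot) [-0.0001  0.0004 -0.0008]
```

Request:
jog_arm(
  steps=[
    {"delta_rot": [0, 0, 0], "linear": [-0.0007, 0, 0.0007], "grip": 0.035},
    {"delta_rot": [0, 0, 0], "linear": [-0.0007, 0, 0.0007], "grip": 0.035},
    {"delta_rot": [0, 0, 0], "linear": [-0.0007, 0, 0.0007], "grip": 0.035},
    {"delta_rot": [0, 0, 0], "linear": [0, 0, 0], "grip": 0.035},
  ],
)

```text
t: 12.65
tool_pos: [0.5391, -0.0568, 0.1326]
tool_rot: [0.344, -2.859, 0.044]
contact_force: [-2.3, -0.7, 4.1]
opening: 0.0419
grip_force: 81.7
```

```bash
python3 -c "
from h import *
ins(-.034)"
```

```text
t 12.65 tip rel keyway px,py,pz mm [ -0.6  -0.4 -36.8] F [ 0.  -0.1  4.8] M [ 0.13  0.44 -0.04] 0.0419
rot [ 0.04 -0.12  0.01] mag 0.1 lin(rot) [ 0.0017  0.0005 -0.0023]
```

Request:
jog_arm(
  steps=[
    {"delta_rot": [0, 0, 0], "linear": [-0.0007, 0, 0.0007], "grip": 0.035},
    {"delta_rot": [0, 0, 0], "linear": [-0.0007, 0, 0.0007], "grip": 0.035},
    {"delta_rot": [0, 0, 0], "linear": [0, 0, 0], "grip": 0.035},
  ],
)

```text
t: 12.95
tool_pos: [0.5394, -0.0568, 0.1326]
tool_rot: [0.343, -2.856, 0.045]
contact_force: [-8.6, 0.6, 12.6]
opening: 0.0416
grip_force: 82.4
```

```bash
python3 -c "
from h import *
ins(-.034)
s,_=grab('side','s6')
cv2.imwrite('pics/c6.png',cv2.resize(s[165:240,315:415,::-1],(800,600),interpolation=cv2.INTER_CUBIC))"
```

```text
t 12.95 tip rel keyway px,py,pz mm [ -0.6  -0.5 -37. ] F [-0.8  2.6 15. ] M [ 0.32  1.64 -0.24] 0.0416
rot [ 0.04 -0.27 -0.  ] mag 0.3 lin(rot) [ 0.0019  0.0005 -0.0023]
```

View pics/c6.png

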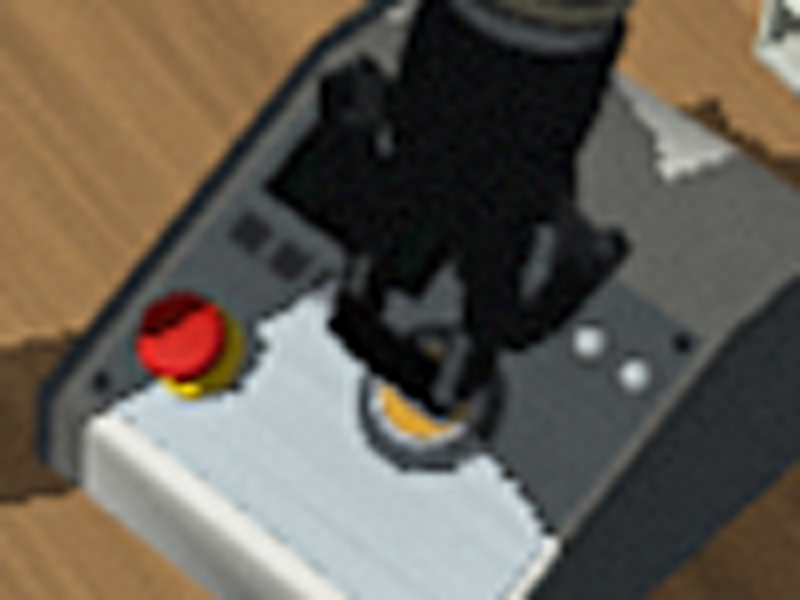

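The shoulder is on the plug: contact at about 15 N, and the bow stands right over the bezel at crop (430,380). Turning now about the key's axis, which is tool (-0.707, 0, 0.707) and passes through the TCP.

Request:
jog_arm(
  steps=[
    {"delta_rot": [-3, 0, 3], "linear": [0.0004, 0, -0.0004], "grip": 0.035},
    {"delta_rot": [-3.5, 0, 3.5], "linear": [0, 0, 0], "grip": 0.035},
    {"delta_rot": [-3.5, 0, 3.5], "linear": [0, 0, 0], "grip": 0.035},
    {"delta_rot": [-3.5, 0, 3.5], "linear": [0, 0, 0], "grip": 0.035},
    {"delta_rot": [-3.5, 0, 3.5], "linear": [0, 0, 0], "grip": 0.035},
    {"delta_rot": [0, 0, 0], "linear": [0, 0, 0], "grip": 0.035},
  ],
)

```text
t: 13.6
tool_pos: [0.5394, -0.0571, 0.1326]
tool_rot: [-0.143, -2.831, -0.324]
contact_force: [-5.0, 1.3, 9.4]
opening: 0.0416
grip_force: 82.1
```

```bash
cat >> h.py <<'E'
def turn():
    Rc,px,py,pz=cons(0,E45,YAW);R,p,o=cur();rv=(R*Rc.inv()).as_rotvec();d=p+R.apply(B+.05*np.array([-np.sin(E45),0,np.cos(E45)]))-KEYW
    print('t',o['t'],'turn px py -pz deg',np.degrees([rv@px,rv@py,-rv@pz]).round(1),'sh',(np.array([d@px,d@py,d@pz])*1e3).round(1),'q',o['q'].round(2),'F',np.round([o['contact_force']@v for v in(px,py,pz)],1),'M',np.round([o['wrist_torque']@v for v in(px,py,pz)],2),round(o['opening'],4))
E
python3 -c "
from h import *
turn()"
```

```text
t 13.6 turn px py -pz deg [ 0.1  0.2 24.3] sh [-0.4 -0.5 -2.9] q [-0.32  0.15  1.71  0.14  1.62 -1.8 ] F [ 0.7  2.4 10.4] M [ 0.78  1.05 -0.24] 0.0416
```

Turning cleanly with small forces, so I'll continue.

Request:
jog_arm(
  steps=[
    {"delta_rot": [-4, 0, 4], "linear": [0, 0, 0], "grip": 0.035},
    {"delta_rot": [-4, 0, 4], "linear": [0, 0, 0], "grip": 0.035},
    {"delta_rot": [-4, 0, 4], "linear": [0, 0, 0], "grip": 0.035},
    {"delta_rot": [-4, 0, 4], "linear": [0, 0, 0], "grip": 0.035},
    {"delta_rot": [-4, 0, 4], "linear": [0, 0, 0], "grip": 0.035},
    {"delta_rot": [-4, 0, 4], "linear": [0, 0, 0], "grip": 0.035},
    {"delta_rot": [-4, 0, 4], "linear": [0, 0, 0], "grip": 0.035},
    {"delta_rot": [-4, 0, 4], "linear": [0, 0, 0], "grip": 0.035},
    {"delta_rot": [0, 0, 0], "linear": [0, 0, 0], "grip": 0.035},
  ],
)

```text
t: 14.5
tool_pos: [0.5388, -0.0572, 0.1323]
tool_rot: [-1.009, -2.478, -0.955]
contact_force: [-7.4, -1.0, 8.9]
opening: 0.0414
grip_force: 82.2
```

```bash
python3 -c "
from h import *
turn()"
```

```text
t 14.5 turn px py -pz deg [ 0.1  0.2 69.5] sh [-0.7 -0.1 -2.9] q [-0.55  0.16  1.8   0.6   1.64 -1.45] F [-2.   0.8 11.4] M [1.11 0.76 0.32] 0.0414
```

Request:
jog_arm(
  steps=[
    {"delta_rot": [-4, 0, 4], "linear": [0, 0, 0], "grip": 0.035},
    {"delta_rot": [-4, 0, 4], "linear": [0, 0, 0], "grip": 0.035},
    {"delta_rot": [-4, 0, 4], "linear": [0, 0, 0], "grip": 0.035},
    {"delta_rot": [-2, 0, 2], "linear": [0, 0, 0], "grip": 0.035},
    {"delta_rot": [0, 0, 0], "linear": [0, 0, 0], "grip": 0.035},
  ],
)

```text
t: 15.0
tool_pos: [0.5387, -0.0569, 0.1323]
tool_rot: [-1.348, -2.21, -1.191]
contact_force: [-8.4, -2.7, 9.7]
opening: 0.0419
grip_force: 82.5
```

```bash
python3 -c "
from h import *
turn()"
```

```text
t 15.0 turn px py -pz deg [ 0.1  0.3 89.2] sh [-0.6  0.2 -2.9] q [-0.64  0.13  1.9   0.8   1.59 -1.3 ] F [-2.8 -0.6 12.8] M [1.22 0.68 0.55] 0.0419
```

Request:
jog_arm(
  steps=[
    {"delta_rot": [-2, 0, 2], "linear": [0, 0, 0], "grip": 0.035},
    {"delta_rot": [-2, 0, 2], "linear": [0, 0, 0], "grip": 0.035},
    {"delta_rot": [0, 0, 0], "linear": [0, 0, 0], "grip": 0.035},
  ],
)

```text
t: 15.3
tool_pos: [0.5387, -0.0568, 0.1322]
tool_rot: [-1.439, -2.122, -1.253]
contact_force: [-9.1, -2.4, 10.0]
opening: 0.0417
grip_force: 82.6
```

```bash
python3 -c "
from h import *
turn()"
```

```text
t 15.3 turn px py -pz deg [ 0.1  0.3 94.8] sh [-0.5  0.3 -2.9] q [-0.66  0.11  1.94  0.86  1.57 -1.26] F [-3.2 -0.2 13.4] M [1.31 0.7  0.66] 0.0417
```

Request:
jog_arm(
  steps=[
    {"delta_rot": [-2, 0, 2], "linear": [0, 0, 0], "grip": 0.035},
    {"delta_rot": [-1.4, 0, 1.4], "linear": [0, 0, 0], "grip": 0.035},
    {"delta_rot": [0, 0, 0], "linear": [0, 0, 0], "grip": 0.035},
  ],
)

```text
t: 15.6
tool_pos: [0.5387, -0.0567, 0.1322]
tool_rot: [-1.514, -2.043, -1.304]
contact_force: [-10.3, -3.8, 9.9]
opening: 0.0418
grip_force: 82.7
```

```bash
python3 -c "
from h import *
turn()"
```

```text
t 15.6 turn px py -pz deg [ 0.1  0.3 99.5] sh [-0.5  0.4 -2.9] q [-0.68  0.1   1.97  0.9   1.55 -1.23] F [-4.5 -1.3 14. ] M [1.38 0.71 0.8 ] 0.0418
```

Request:
jog_arm(
  steps=[
    {"delta_rot": [-2, 0, 2], "linear": [0, 0, 0], "grip": 0.035},
    {"delta_rot": [-1.4, 0, 1.4], "linear": [0, 0, 0], "grip": 0.035},
    {"delta_rot": [0, 0, 0], "linear": [0, 0, 0], "grip": 0.035},
  ],
)

```text
t: 15.9
tool_pos: [0.5385, -0.0565, 0.1322]
tool_rot: [-1.585, -1.963, -1.353]
contact_force: [-10.2, -2.8, 9.5]
opening: 0.0416
grip_force: 82.6
```

```bash
python3 -c "
from h import *
turn()"
```

```text
t 15.9 turn px py -pz deg [1.000e-01 3.000e-01 1.042e+02] sh [-0.5  0.6 -2.9] q [-0.69  0.09  2.    0.95  1.53 -1.19] F [-4.4 -0.3 13.5] M [1.37 0.58 1.4 ] 0.0416
```

Request:
jog_arm(
  steps=[
    {"delta_rot": [1, 0, -1], "linear": [0, 0, 0], "grip": 0.035},
    {"delta_rot": [1, 0, -1], "linear": [0.0003, 0, -0.0003], "grip": 0.035},
    {"delta_rot": [0, 0, 0], "linear": [0, 0, 0], "grip": 0.05},
    {"delta_rot": [0, 0, 0], "linear": [0, 0, 0], "grip": 0.085},
    {"delta_rot": [0, 0, 0], "linear": [0, 0, 0], "grip": 0.085},
    {"delta_rot": [0, 0, 0], "linear": [0, 0, 0], "grip": 0.085},
    {"delta_rot": [0, 0, 0], "linear": [0, 0, 0], "grip": 0.085},
    {"delta_rot": [0, 0, 0], "linear": [0, 0, 0], "grip": 0.085},
  ],
)

```text
t: 16.7
tool_pos: [0.5398, -0.0567, 0.1311]
tool_rot: [-1.549, -2.011, -1.324]
contact_force: [-0.2, 0.0, -1.0]
opening: 0.0851
grip_force: 0.0
```

Request:
jog_arm(
  steps=[
    {"delta_rot": [0, 0, 0], "linear": [0, 0, -0.01], "grip": 0.085},
    {"delta_rot": [0, 0, 0], "linear": [0, 0, -0.02], "grip": 0.085},
    {"delta_rot": [0, 0, 0], "linear": [0, 0, -0.03], "grip": 0.085},
    {"delta_rot": [0, 0, 0], "linear": [0, 0, -0.03], "grip": 0.085},
    {"delta_rot": [0, 0, 0], "linear": [0, 0, -0.03], "grip": 0.085},
    {"delta_rot": [0, 0, 0], "linear": [0, 0, -0.03], "grip": 0.085},
    {"delta_rot": [0, 0, 0], "linear": [0, 0, 0], "grip": 0.085},
  ],
)

```text
t: 17.4
tool_pos: [0.4957, -0.1784, 0.2154]
tool_rot: [-1.553, -2.016, -1.326]
contact_force: [0.6, 0.2, -0.2]
opening: 0.0849
grip_force: 0.0
```

```bash
python3 -c "
from h import *
turn()
t,_=grab('top','t7');s,_=grab('side','s7')
f=lambda P,u,v:cv2.resize(P[v-30:v+30,u-40:u+40,::-1],(400,300),interpolation=cv2.INTER_CUBIC)
g=lambda P:cv2.resize(P[:,:,::-1],(400,250))
cv2.imwrite('pics/c7.png',np.vstack([np.hstack([f(t,391,178),f(s,369,204)]),np.hstack([g(t),g(s)])]))"
```

```text
t 17.4 turn px py -pz deg [ -0.2  -0.4 101.6] sh [ -19.9 -108.   104.4] q [-0.9   0.06  1.86  0.84  1.79 -1.22] F [ 0.5  0.1 -0.5] M [-0.26  0.23  0.16] 0.0849
```

View pics/c7.png

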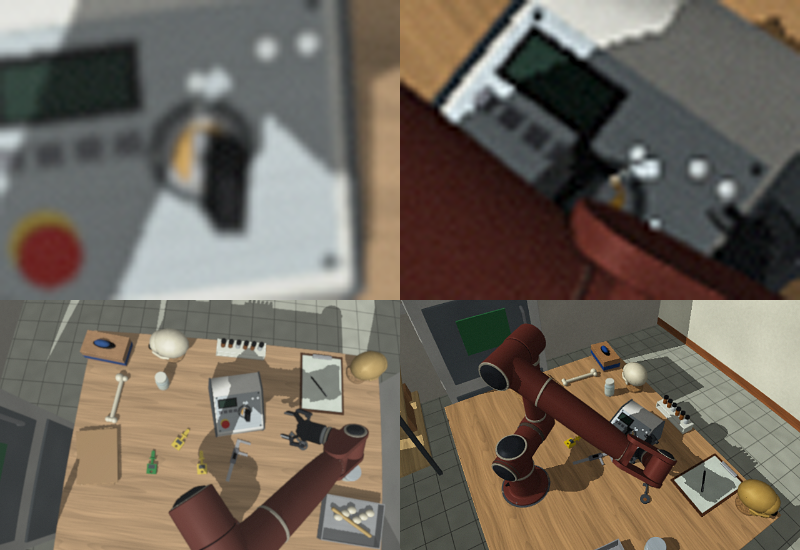

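```bash
python3 -c "
from h import *
A=np.load('pics/t7.npz');p=A['p'].astype(int);_,px,py,pz=cons(0,E45,YAW)
g=np.mgrid[150:210,360:425].reshape(2,-1)[::-1].T
P=pts('top',g,A['d'])-KEYW;c=np.c_[P@px,P@py,P@pz]*1e3
k=(c[:,2]>35)&(c[:,2]<120)&(abs(c[:,:2])<45).all(1);q=c[k];print(len(q),q.min(0).round(1),q.max(0).round(1),q.mean(0).round(1))
h=q[q[:,2]>np.percentile(q[:,2],90)-6];print('rear',np.percentile(q[:,2],[50,80,90,97]).round(1))
w,v=np.linalg.eigh(np.cov(h[:,:2].T));print('long axis angle from px deg',np.degrees(np.arctan2(v[1,1],v[0,1])),np.sqrt(w),len(h))
"
```

```text
178 [-27.  -11.5  35.4] [20.4 11.9 76.9] [-0.4  2.6 62.7]
rear [68.5 71.6 72.9 75.4]
long axis angle from px deg 172.0098955973198 [ 4.9393563 13.5173181] 105
```

Top crop: the key stands in the switch, turned so its bow runs along the slope (crop (225,185)). Depth puts the bow's rear about 73 mm above the plug's face, so it is fully home. The jar, bone and cupboard key are where they were. Handing in.

```bash
python3 -c "
from station import ctrl
print(ctrl.finish_job())"
```

```text
the job is handed in; nothing more can be done
None
```

The X-ray key is pushed fully home in the switch, turned a quarter turn clockwise to the ON stop and left there, with the gripper clear; the job is handed in, but the hand-in returned no verdict.

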